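Start up the satin-finishing bench

TASK

Start up the grinding bench with light fingertip presses, each button fully in and in this order: the white power button on the grey control box, the blue extraction button on the yellow hand pendant, then the green start button on the aluminium speed unit, which must spring back out when you let go. Press the pendant's button where it lies, without picking the pendant up or shoving it. Do not press any other button, turn the speed dial or disturb anything else on the bench.

Things in the scene. Friction and masses are not known exactly. Their poses are not given: they have to be found in the camera images.
- power_button (a joint): travel of the white power button on the control box: 0 out, 0.009 m fully in (straight down), switches at 0.0055; its soft silicone cap gives another 1 mm per 5 N. It latches: 3.5 N moves it, 6.5 N pushes it fully in, and it stays where it is pushed
- power_top (a point): white power button, round cap 30 mm across on a steel bezel, 14 mm proud of the panel: centre of the cap's top face (moves with the cap), 89 mm above the bench
- extract_button (a joint): travel of the blue extraction button on the pendant: 0 out, 0.009 m fully in (straight down), switches at 0.0055; its soft silicone cap gives another 1 mm per 5 N. It latches: 3.5 N moves it, 6.5 N pushes it fully in, and it stays where it is pushed
- extract_top (a point): blue extraction button, round cap 28 mm across, 14 mm proud of the pendant's face: centre of the cap's top face (moves with the cap), 62 mm above the bench
- start_button (a joint): travel of the green start button on the speed unit: 0 out, 0.009 m fully in (straight down), switches at 0.0055; its soft silicone cap gives another 1 mm per 5 N. Sprung: 2 N moves it, 6.5 N pushes it fully in; it comes back out when let go
- start_top (a point): green start button, round cap 30 mm across on a steel bezel, 14 mm proud of the top panel: centre of the cap's top face (moves with the cap), 114 mm above the bench
- control_box: grey control box fixed to the bench, 90 (x) x 190 (y) x 75 mm high; origin: centre of its underside. On its top in a row along its y: white power button at +62 mm, red stop button at 0, red mushroom emergency stop (40 mm wide, 33 mm tall, on a yellow disc) at -62 mm
- pendant: the dust extractor's yellow hand pendant, loose, 0.6 kg, lying flat on its back: 62 (x) x 170 (y) x 48 mm high; origin: centre of its underside. Buttons on its face: blue at y = +32 mm, black filter-shake at y = -32 mm
- speed_unit: the grinder's speed unit, an aluminium housing standing fixed on the bench, 170 (x) x 160 (y) x 100 mm high; origin: centre of its underside. On its top: green start at (-45, +45) mm, red stop at (-45, -45) mm, black speed dial 38 mm wide and 21 mm tall at (18, -42) mm, a flat dark display, and the small flap wheel at the far side
- box_stop_button (a joint): red stop button on the control box, 30 mm across, 14 mm proud; m pushed in, to be left at 0
- estop (a joint): red mushroom emergency stop on the control box; m pushed in, to be left at 0
- shake_button (a joint): black filter-shake button on the pendant, 28 mm across, 14 mm proud; m pushed in, to be left at 0
- unit_stop_button (a joint): red stop button on the speed unit, 30 mm across, 14 mm proud; m pushed in, to be left at 0
- dial_mark (a point): outer end of the white line on top of the black speed dial, 15 mm from the dial's axis; to stay where it is
- spare_drum: loose brown flap drum, 90 mm across, 90 mm tall, standing on end; origin: centre of its underside
- flap_wheel: small loose brown flap wheel, 44 mm across, 22 mm tall, with a thin steel shank pointing up to 48 mm, standing on the speed unit's top; origin: centre of its underside
- paste_tin: loose red polishing-paste tin, 71 mm across, 48 mm tall; origin: centre of its underside
- oil_bottle: loose white bottle, red cap, 60 mm across, 170 mm tall; origin: centre of its underside
- wire_brush: loose wire brush lying on the bench, wooden, 32 x 210 x 42 mm high with brass bristles up; origin: under its middle; long along its y
- try_square: loose steel try square lying flat: stock 18 x 130 x 18 mm along y, blade 140 mm along +x; origin: under the stock's middle

How it is judged:
By the outcome, as a careful person would: the job done as asked, in the order asked, and still so for the second after the job is handed in, with the robot touching nothing.
It also fails if it takes over 54 s, if anything falls off the work surface, if the arm or the gripper's body presses on something with over 40 N, if the wrist force passes 120 N, or if a joint passes its speed limit or range.

ROBOT

A 7-joint arm with a two-finger parallel gripper is mounted at the origin on the work surface. World frame = base frame: x ahead of the robot, y to its left, z up, the work surface at z = 0. Lengths are in m, angles in rad, forces in N, time in s.
With the tool pointing down it reaches from about 0.4 to 0.75 m from the base axis. Payload 19.5 kg.
Tool frame: the origin (TCP) lies midway between the tips of the shut fingers; the grasp point (between the pads) lies 19 mm behind it; z points along the fingers, y is the direction in which the jaws open and shut (so a half turn about z gives the same grasp; the last joint's range is limited). The gripper opens to 85 mm and grips with 20 to 120 N. Pads are 22 mm wide; open, the fingers measure 114 mm over their backs; the gripper's body (76 mm by 85 mm) begins 54 mm behind the grasp point. The pads swing forward as they close: fully open they stand 13 mm farther back than shut.
Start: joints at [-1.17, 0.707, -0.028, 1.485, 0.022, 0.951, -0.075], TCP at [0.246, 0.52, 0.193] pointing down, gripper open.
Joint ranges: [-2.71, 2.71], [-0.32, 2.16], [-1.57, 1.52], [0, 2.45], [-1.46, 4.6], [0, 2.02], [-2.83, 2.83]. Speed limits (rad/s): [1.89, 1.89, 2.57, 2.57, 3.01, 3.01, 3.01].

INTERFACE

Orientations are given as a unit quaternion [x, y, z, w].
In Python, from workcell import ctrl gives the robot as it stands. The module is installed in compiled form; this text tells all that it offers. Calls block until the motion is done:
- ctrl.goto(position, orientation): joint-space move of the TCP to a pose.
- ctrl.move_straight(position, ori=None, rate=0.15): straight line of the TCP; ori=None keeps the orientation; rate is the mean speed in m/s.
- ctrl.movej(angles): joint-space move.
- ctrl.ungrasp() and ctrl.gripper_close(strength=None): open the fingers fully, or close them until they stop; strength is the grip in N (None keeps the last).
- ctrl.hold(seconds).
- ctrl.inverse_kinematics(position, orientation): joint angles nearest the present ones, or None.
- ctrl.read_state(): the state.
- ctrl.read_camera(name): name is "side" or "top" or "wrist"; returns the picture (384x512x3 uint8, red, green, blue); there is no depth.
- ctrl.get_calibration(name): a dict with "K" (3x3 intrinsics, pixels), "eye" and "attitude" of the camera in the world; the wrist camera has in their place "tool_from_camera" (4x4, takes a point from camera to tool coordinates, whose origin is the TCP and whose axes are the flange's). Camera axes: x right, y up, looking along -z (the intrinsics and any distortion apply to the point x, -y, -z); pixel columns grow to the right and rows downward; lengths in m; the calibration is good to about 2 mm. A picture is of the moment at which its call begins: read the wrist's pose just before it. get_calibration takes no time and is no camera call.
A pose or a line that the arm cannot do raises ctrl.Unreachable and nothing moves.
- ctrl.close_job(): hands the job in, once; it reports no verdict.
The state is a dict: "t": time; "joint_pos": joint angles; "joint_vel": joint speeds; "tau": joint torques, N m; "ee_pos": TCP position; "orientation": TCP orientation; "wrist_force": force on the tool from outside, world axes, zero at the start; "torque": the same for the moment, N m; "width": opening from 0.0 (shut) to 1.0 (fully open).
Only numpy, scipy, OpenCV 4.12 (cv2) and the standard library are available. Lean on these libraries where they do the work, as an engineer would, in place of code of your own. Each camera call takes 0.05 s, during which the arm holds its last target. There are 200 camera calls.

## Working session

There is one attempt and no reset: what is moved stays moved. The work goes in short steps, each a Python script; the robot and the scene stay as the last script left them, time stands still between calls to the robot, and variables do not carry over. Pictures are saved under pics/ and viewed, about 8 in all and at most 12, crops included, and the job is handed in when it is done.

```bash
mkdir -p pics
python3 - <<'E'
from workcell import ctrl
import cv2,numpy as np
for n in("top","side"):
    im=ctrl.read_camera(n); cv2.imwrite(f"pics/{n}0.png",im[:,:,::-1])
    c=ctrl.get_calibration(n); print(n,c)
print(ctrl.get_calibration("wrist"))
s=ctrl.read_state();print(s)
E
```

```text
top {'K': array([[400.11116262,   0.        , 259.1072824 ],
       [  0.        , 400.11116262, 191.55350242],
       [  0.        ,   0.        ,   1.        ]]), 'eye': array([ 0.45595348, -0.01476113,  1.27659961]), 'attitude': array([-0.05170281,  0.04365857,  0.715572  , -0.69525352])}
side {'K': array([[484.30821992,   0.        , 256.52924326],
       [  0.        , 484.30821992, 197.09764393],
       [  0.        ,   0.        ,   1.        ]]), 'eye': array([ 0.28114548, -1.20705173,  1.02173355]), 'attitude': array([ 0.44210672, -0.05945835, -0.1254664 ,  0.88615153])}
{'K': array([[271.31730231,   0.        , 257.426971  ],
       [  0.        , 271.31730231, 193.75216419],
       [  0.        ,   0.        ,   1.        ]]), 'tool_from_camera': array([[ 2.59601573e-04,  9.62916992e-01,  2.69797700e-01,
         6.71435499e-02],
       [ 9.99999848e-01, -1.18842497e-04, -5.38055271e-04,
         7.88299242e-04],
       [-4.86039131e-04,  2.69797798e-01, -9.62916877e-01,
        -1.79823928e-01],
       [ 0.00000000e+00,  0.00000000e+00,  0.00000000e+00,
         1.00000000e+00]])}
{'t': 0.1, 'joint_pos': array([-1.16970591,  0.70701834, -0.02761278,  1.48493633,  0.02200548,
        0.95093537, -0.07551789]), 'joint_vel': array([-3.71876492e-04, -2.22205593e-03, -4.57132779e-04, -2.37881630e-03,
        3.94088386e-04,  7.44385850e-05, -3.35115427e-04]), 'tau': array([ 2.83663161e-03, -8.84289408e+01,  1.23753212e+00, -2.36453730e+01,
        1.72105426e-02,  5.01418501e-03,  5.89181559e-05]), 'ee_pos': array([0.24625153, 0.51929389, 0.19309091]), 'orientation': array([ 2.19600194e-01,  9.75589825e-01, -4.89069905e-04, -9.04296533e-05]), 'wrist_force': array([-0.79618053, -0.36888337,  0.01248853]), 'torque': array([0.02896437, 0.03524382, 0.0311886 ]), 'width': 1.0000458936772116}
```

View pics/top0.png

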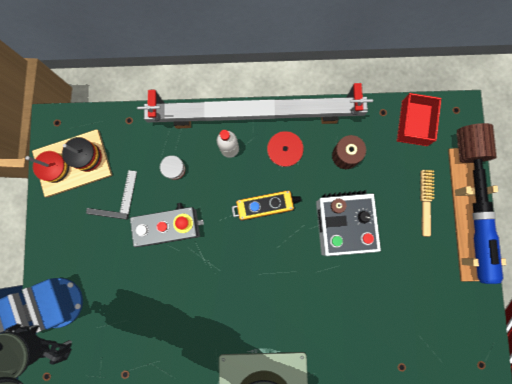

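View pics/side0.png

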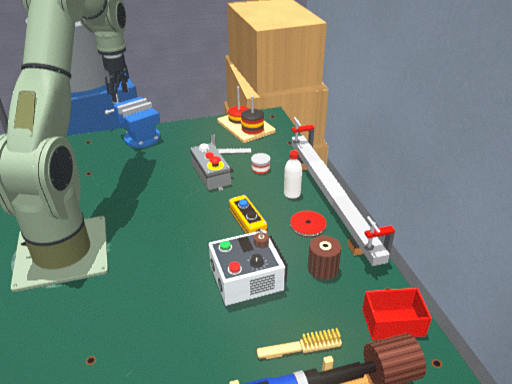

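The top view shows white at (141,230), blue at (255,207) and green at (337,241). The side view shows the same three at about (204,149), (244,204) and (225,246). I'll get their positions by colour centroid and ray casting.

```bash
cat > h.py <<'E'
from workcell import ctrl
import cv2,numpy as np
from scipy.spatial.transform import Rotation as R
def cam(n,s=None):
    c=ctrl.get_calibration(n)
    if n=="wrist":
        M=c["tool_from_camera"]; T=R.from_quat(s["orientation"])
        return c["K"],T.apply(M[:3,3])+s["ee_pos"],T.as_matrix()@M[:3,:3]
    return c["K"],c["eye"],R.from_quat(c["attitude"]).as_matrix()
def ray(cm,uv,z):
    K,e,A=cm; p=np.linalg.solve(K,[uv[0],uv[1],1]); d=A@[p[0],-p[1],-p[2]]
    return e+d*(z-e[2])/d[2]
def proj(cm,P):
    K,e,A=cm; p=A.T@(np.asarray(P)-e); q=K@[p[0],-p[1],-p[2]]; return q[:2]/q[2]
def mask(im,col):
    h,s,v=[a.astype(int) for a in cv2.split(cv2.cvtColor(im,cv2.COLOR_RGB2HSV))]
    return {"white":(s<40)&(v>185),"blue":(h>95)&(h<125)&(s>120)&(v>60),"green":(h>50)&(h<85)&(s>130)&(v>110)}[col].astype(np.uint8)
def blob(im,col,uv,r):
    """centroid and area of the blob of that colour nearest to uv within r px"""
    n,l,st,c=cv2.connectedComponentsWithStats(mask(im,col))
    k=[i for i in range(1,n) if np.hypot(*(c[i]-uv))<r and st[i,4]>8]
    if not k: return None,0
    i=max(k,key=lambda i:st[i,4]); return c[i],st[i]
E
python3 - <<'E'
from h import *
Z=dict(white=.089,blue=.062,green=.114)
px=dict(top=dict(white=(141,230),blue=(255,207),green=(337,241)),side=dict(white=(204,149),blue=(244,204),green=(225,246)))
for n in px:
    im=cv2.imread(f"pics/{n}0.png")[:,:,::-1].copy()
    for c in Z:
        uv,st=blob(im,c,px[n][c],10); print(n,c,uv,st, None if uv is None else ray(cam(n),uv,Z[c]).round(4))
for c,uv,z in(("stop",(163,227),.089),("estop",(182,223),.108),("black",(275,203),.062),("ustop",(367,238),.114)): print(c,ray(cam("top"),uv,z).round(3))
E
```

```text
top white [140.69491525 230.00847458] [135 224  13  13 118] [0.5127 0.3511 0.089 ]
top blue [254.38709677 206.        ] [251 202   8   9  62] [0.5771 0.0124 0.062 ]
top green [336.640625 240.640625] [333 237   9   9  64] [ 0.4649 -0.2227  0.114 ]
side white None 0 None
side blue [243.01851852 202.53703704] [239 199   9   8  54] [0.5759 0.0025 0.062 ]
side green [224.76712329 244.80821918] [220 241  10   9  73] [ 0.4633 -0.2333  0.114 ]
stop [0.52  0.285 0.089]
estop [0.529 0.224 0.108]
black [ 0.584 -0.051  0.062]
ustop [ 0.47  -0.31   0.114]
```

Run:
```python
from h import *
ctrl.gripper_close(20)
q=R.from_euler('z',np.arctan2(.351,.513)*0.5)*R.from_quat([0,1,0,0])
ctrl.goto([.513,.351,.17],q.as_quat())
s=ctrl.read_state(); im=ctrl.read_camera("wrist"); cv2.imwrite("pics/w1.png",im[:,:,::-1])
np.save("w1.npy",[s["ee_pos"],s["orientation"][:3]])
cm=cam("wrist",s); g=proj(cm,[.513,.351,.089]); print(s["t"],s["ee_pos"],s["orientation"],s["wrist_force"],g,"tcp px",proj(cm,s["ee_pos"]))
uv,st=blob(im,"white",g,30); print(uv,st, None if uv is None else ray(cm,uv,.089))
```

```text
2.075 [0.5120819  0.35216021 0.17012572] [-1.49732507e-01  9.88726471e-01  3.48896044e-04 -1.43452997e-04] [0.16089734 0.63070672 0.39062761] [256.09647519 188.19533154] tcp px [257.59908426 216.25298945]
[258.65774648 182.0556338 ] [ 216  137   78   91 4260] [0.50627285 0.35156815 0.089     ]
```

View pics/w1.png

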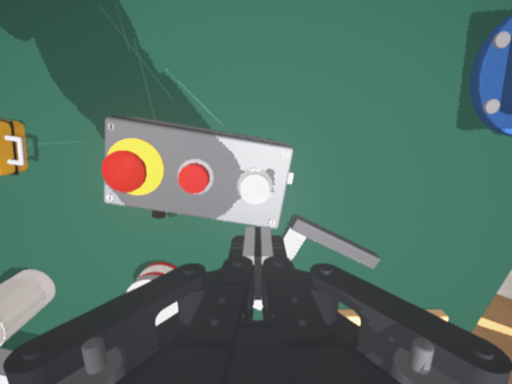

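The white cap sits at about (256,187), against a predicted (256,188), so the top-camera estimate holds. The mask blob had merged with the box. I'll zoom in on the fingertips to see where they really are.

Run:
```python
from h import *
print(ctrl.read_state()["width"])
im=cv2.imread("pics/w1.png")[150:300,180:330]
cv2.imwrite("pics/w1c.png",cv2.resize(im,None,fx=4,fy=4,interpolation=cv2.INTER_CUBIC))
```

```text
0.0015386656564239738
```

View pics/w1c.png

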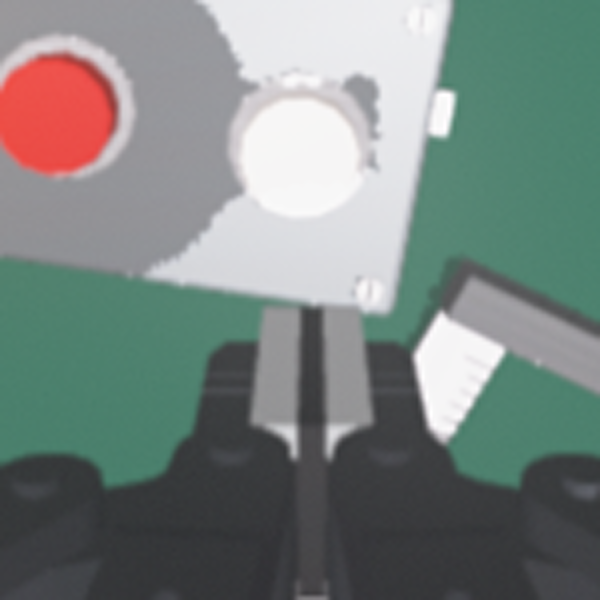

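Run:
```python
from h import *
ctrl.move_straight([.513,.351,.102],rate=.1)
s=ctrl.read_state(); print(s["t"],s["ee_pos"],s["wrist_force"])
im=ctrl.read_camera("wrist"); sd=ctrl.read_camera("side"); u,v=proj(cam("side"),[.513,.351,.089]).astype(int)
cm=cam("wrist",s); print("cap",proj(cm,[.513,.351,.089]),"tcp",proj(cm,s["ee_pos"]),"side",u,v,proj(cam("side"),s["ee_pos"]))
a=cv2.resize(im[100:280,160:360],None,fx=2,fy=2,interpolation=cv2.INTER_CUBIC)
b=cv2.resize(sd[v-30:v+30,u-33:u+34],(402,360),interpolation=cv2.INTER_CUBIC)
cv2.imwrite("pics/w2.png",np.hstack([a,b])[:,:,::-1])
```

```text
2.9583 [0.51318611 0.35127412 0.1025873 ] [-0.02333989 -0.38563462 -0.82919944]
cap [257.30439624 209.60245653] tcp [257.59654748 216.25434153] side 202 145 [202.69222213 141.82463764]
```

View pics/w2.png

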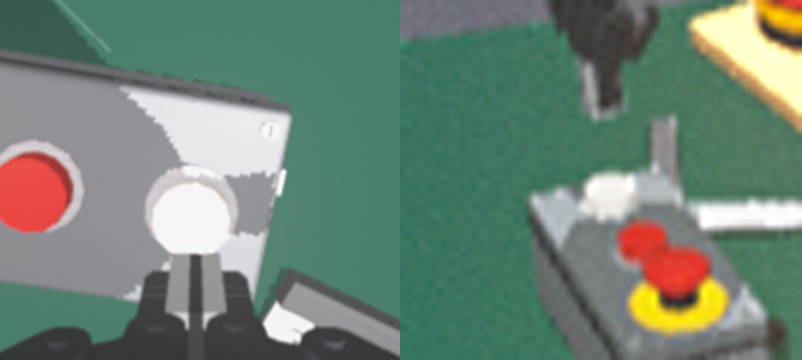

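The tip shows about 30 mm above the nominal TCP in both views, at (203,135) in the side picture against a predicted (203,142). It is laterally centred over the cap. I'll descend in small steps and stop on wrist force instead of trusting z.

```bash
cat >> h.py <<'E'
def press(x,y,zmin,F=9.0,up=.05):
    s=ctrl.read_state(); f0=np.mean([(ctrl.hold(.03),ctrl.read_state()["wrist_force"][2])[1] for _ in range(5)])
    z=s["ee_pos"][2]; tr=[]; z0=z; con=None
    while True:
        z-=.0015 if con is None else .0007
        if z<zmin: print("zmin"); break
        ctrl.move_straight([x,y,z],rate=.03); ctrl.hold(.02)
        s=ctrl.read_state(); f=s["wrist_force"]; fz=f[2]-f0
        tr.append((round(s["ee_pos"][2]*1e3,1),round(fz,1)))
        if con is None and fz>1.8: con=s["ee_pos"][2]
        if fz>F: break
    ctrl.hold(.1); s=ctrl.read_state(); print("end",s["ee_pos"],s["wrist_force"]-[0,0,f0],s["t"])
    ctrl.move_straight([x,y,s["ee_pos"][2]+up],rate=.1)
    print("contact",con,tr[-26:],"f0",f0,"t",ctrl.read_state()["t"])
E
python3 - <<'E'
from h import *
press(.513,.351,.045)
s=ctrl.read_state(); im=ctrl.read_camera("wrist"); cv2.imwrite("pics/w3.png",im[:,:,::-1]); print(s["ee_pos"])
E
```

```text
zmin
end [0.5130528  0.35103663 0.04519794] [2.43725746 1.13101175 4.30539417] 14.2583
contact 0.048681183713422296 [(np.float64(78.6), np.float64(-0.6)), (np.float64(77.1), np.float64(-0.6)), (np.float64(75.6), np.float64(0.6)), (np.float64(74.1), np.float64(-0.8)), (np.float64(72.6), np.float64(-0.3)), (np.float64(71.1), np.float64(-0.4)), (np.float64(69.6), np.float64(0.6)), (np.float64(68.1), np.float64(0.4)), (np.float64(66.6), np.float64(-0.6)), (np.float64(65.1), np.float64(0.0)), (np.float64(63.6), np.float64(0.2)), (np.float64(62.1), np.float64(-0.9)), (np.float64(60.6), np.float64(0.8)), (np.float64(59.1), np.float64(-0.6)), (np.float64(57.6), np.float64(-0.5)), (np.float64(56.1), np.float64(-0.8)), (np.float64(54.6), np.float64(-0.4)), (np.float64(53.1), np.float64(-0.3)), (np.float64(51.6), np.float64(0.3)), (np.float64(50.3), np.float64(1.8)), (np.float64(48.7), np.float64(3.4)), (np.float64(48.0), np.float64(4.4)), (np.float64(47.3), np.float64(3.7)), (np.float64(46.6), np.float64(4.9)), (np.float64(45.9), np.float64(4.5)), (np.float64(45.2), np.float64(4.4))] f0 0.12496477729874492 t 14.9083
[0.51269528 0.35072418 0.09464942]
```

Contact came at TCP z≈51 mm, so the tip is about 38 mm short. My depth limit stopped the press partway, and the cap latches where it is, so I'll finish it now.

Run:
```python
s=open("h.py").read().replace("z-=.0015 if con is None else .0007","z-=.001").replace("range(5)","range(3)").replace("hold(.02)","hold(.01)").replace("rate=.03)","rate=.04)")
open("h.py","w").write(s)
from h import *
ctrl.move_straight([.513,.351,.047],rate=.12)
press(.513,.351,.036,F=9,up=.08)
s=ctrl.read_state(); im=ctrl.read_camera("wrist"); print(s["ee_pos"])
cm=cam("wrist",s); print(proj(cm,[.513,.351,.080]),proj(cm,[.513,.351,.089]))
a=cv2.resize(im[100:280,160:360],None,fx=3,fy=3,interpolation=cv2.INTER_CUBIC); cv2.imwrite("pics/w4.png",a[:,:,::-1])
```

```text
end [0.51312461 0.35112926 0.03974407] [-2.68221341 -0.69582994 12.25689424] 17.775
contact 0.043299377494770246 [(np.float64(46.5), np.float64(-1.0)), (np.float64(45.2), np.float64(-0.7)), (np.float64(44.3), np.float64(0.8)), (np.float64(43.3), np.float64(5.6)), (np.float64(42.3), np.float64(5.1)), (np.float64(41.4), np.float64(4.4)), (np.float64(40.5), np.float64(7.8)), (np.float64(39.7), np.float64(11.8))] f0 0.43075718885046976 t 18.7333
[0.51275138 0.35076009 0.11906589]
[257.76935605 200.43879896] [257.77888599 203.68512771]
```

View pics/w4.png

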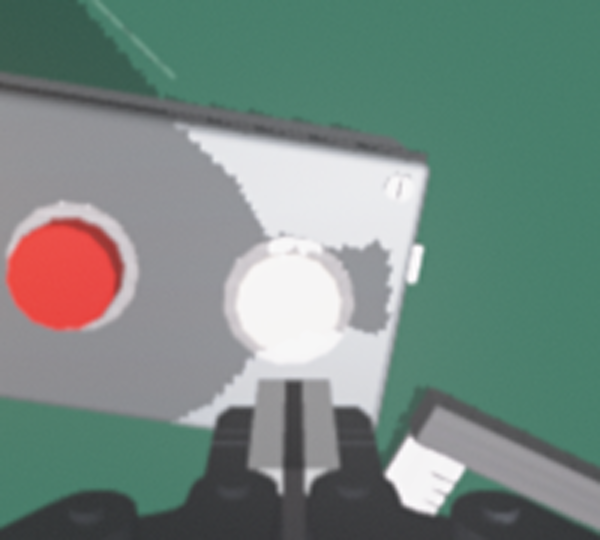

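Power went fully in: 12 N after 11 mm, which is the 9 mm travel plus cap give. On to the pendant.

Run:
```python
from h import *
q=R.from_quat([0,1,0,0]).as_quat()
print(ctrl.read_state()["t"])
ctrl.move_straight([.577,.012,.119],q,rate=.25)
ctrl.move_straight([.577,.012,.055],rate=.15)
s=ctrl.read_state(); im=ctrl.read_camera("wrist"); cm=cam("wrist",s); g=proj(cm,[.577,.012,.062])
uv,st=blob(im,"blue",g,25); print(s["t"],s["ee_pos"],s["wrist_force"],g,uv,st,None if uv is None else ray(cm,uv,.062))
a=cv2.resize(im[100:280,160:360],None,fx=3,fy=3,interpolation=cv2.INTER_CUBIC); cv2.imwrite("pics/w5.png",a[:,:,::-1])
```

```text
18.7833
20.8917 [0.57728511 0.01243207 0.05563061] [-0.0370324   0.22981028  0.03354145] [256.33932309 219.16817363] [253.70483193 214.25945378] [236 198  39  37 952] [0.5734492  0.01021379 0.062     ]
```

View pics/w5.png

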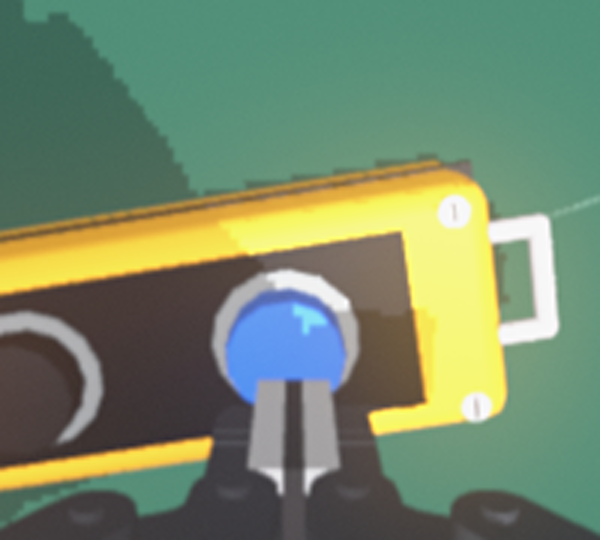

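The blue cap centre is at about (255,218), against a predicted (256,219). Pressing.

Run:
```python
from h import *
ctrl.move_straight([.5765,.0115,.0275],rate=.1)
press(.5765,.0115,.009,F=9,up=.06)
s=ctrl.read_state(); im=ctrl.read_camera("wrist"); cm=cam("wrist",s)
uv,st=blob(im,"blue",proj(cm,[.577,.012,.053]),25); print(s["ee_pos"],uv,st,ray(cm,uv,.053))
cv2.imwrite("pics/w6.png",cv2.resize(im[100:280,160:360],None,fx=3,fy=3)[:,:,::-1]); 
q=R.from_euler('z',-.2)*R.from_quat([0,1,0,0])
ctrl.move_straight([.5765,.0115,.13],rate=.2)
ctrl.move_straight([.465,-.223,.13],q.as_quat(),rate=.25)
s=ctrl.read_state(); im=ctrl.read_camera("wrist"); cm=cam("wrist",s); g=proj(cm,[.465,-.223,.114])
uv,st=blob(im,"green",g,25); print(s["t"],s["ee_pos"],g,uv,st,None if uv is None else ray(cm,uv,.114))
b=im[100:280,160:360]; b=cv2.resize(b,None,fx=2,fy=2); c=cv2.resize(cv2.imread("pics/w6.png")[:,:,::-1],(400,360))
cv2.imwrite("pics/w7.png",np.hstack([c,b])[:,:,::-1])
```

```text
end [0.57658762 0.01149403 0.01319339] [ 0.20706712 -0.13284977 10.04262145] 25.4417
contact 0.023916410662886176 [(np.float64(27.1), np.float64(-0.4)), (np.float64(25.8), np.float64(0.2)), (np.float64(24.8), np.float64(0.1)), (np.float64(23.9), np.float64(2.5)), (np.float64(22.9), np.float64(3.7)), (np.float64(21.9), np.float64(2.7)), (np.float64(20.9), np.float64(2.4)), (np.float64(19.9), np.float64(2.6)), (np.float64(18.9), np.float64(4.3)), (np.float64(17.9), np.float64(4.6)), (np.float64(16.9), np.float64(4.9)), (np.float64(15.9), np.float64(5.0)), (np.float64(14.9), np.float64(5.0)), (np.float64(14.0), np.float64(6.3)), (np.float64(13.2), np.float64(10.4))] f0 -0.0040162686950834066 t 26.1917
[0.57610255 0.01144033 0.07261094] [255.92973651 209.28858218] [240 192  34  33 797] [0.57760809 0.01059488 0.053     ]
27.8667 [ 0.46548655 -0.22178126  0.12988639] [254.93952527 208.79772394] [250.16715543 212.08211144] [234 194  36  32 682] [ 0.46687446 -0.22709944  0.114     ]
```

View pics/w7.png

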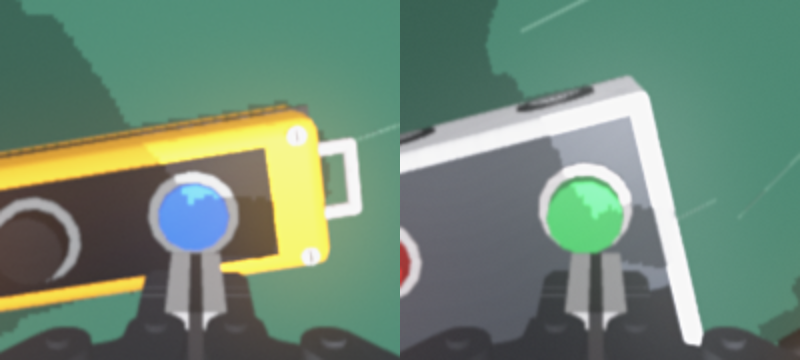

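Blue is down: 10 N at 10.7 mm, and the pendant looks unmoved. The green centre is at about (252.5,207.5), which is some 2 mm toward −y from my estimate, so I'll correct for that and press.

Run:
```python
from h import *
x,y=.465,-.2252
ctrl.move_straight([x,y,.0795],rate=.1)
press(x,y,.061,F=9,up=.08)
s=ctrl.read_state(); im=ctrl.read_camera("wrist"); cm=cam("wrist",s)
print(s["t"],s["ee_pos"],s["wrist_force"],proj(cm,[x,y,.114]),blob(im,"green",proj(cm,[x,y,.114]),25))
ctrl.move_straight([.42,-.2,.25],rate=.25)
ctrl.goto([.25,.45,.35],R.from_quat([.2196,.9756,0,0]).as_quat())
t=ctrl.read_camera("top"); print(ctrl.read_state()["t"])
cv2.imwrite("pics/top1.png",t[:,:,::-1])
a=cv2.imread("pics/top0.png")[120:275,110:400]; b=t[120:275,110:400,::-1]
cv2.imwrite("pics/f.png",cv2.resize(np.vstack([a,b]),None,fx=1.9,fy=1.9,interpolation=cv2.INTER_CUBIC))
d=cv2.absdiff(a,np.ascontiguousarray(b)).max(2)>40
n,l,st,c=cv2.connectedComponentsWithStats(d.astype(np.uint8)); print([(q[0]+110,q[1]+120,q[2],q[3],q[4]) for q in st[1:].tolist() if q[4]>3])
```

```text
end [ 0.465073   -0.22521127  0.06512892] [0.81987328 0.06972244 9.75856906] 32.65
contact 0.07486228322319607 [(np.float64(79.1), np.float64(-0.1)), (np.float64(77.8), np.float64(0.3)), (np.float64(76.8), np.float64(-0.2)), (np.float64(75.9), np.float64(1.0)), (np.float64(74.9), np.float64(1.9)), (np.float64(73.8), np.float64(2.6)), (np.float64(72.9), np.float64(1.9)), (np.float64(71.9), np.float64(3.1)), (np.float64(70.8), np.float64(3.9)), (np.float64(69.9), np.float64(4.6)), (np.float64(68.9), np.float64(4.5)), (np.float64(67.9), np.float64(3.9)), (np.float64(66.9), np.float64(5.7)), (np.float64(66.0), np.float64(6.6)), (np.float64(65.1), np.float64(10.1))] f0 0.06371449745550888 t 33.6
33.6 [ 0.46465148 -0.2250911   0.14453417] [-0.16388916 -0.11931676 -0.12924259] [256.63654082 203.71284515] (array([254.26974952, 207.65317919]), array([240, 187,  33,  33, 519], dtype=int32))
36.7333
[(144, 226, 4, 9, 15)]
```

View pics/f.png

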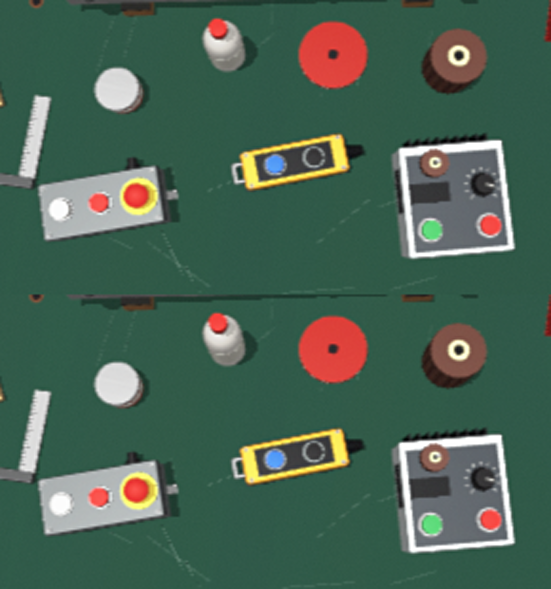

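```bash
python3 -c "
from h import *
ctrl.close_job()"
```

```text
the job is handed in; nothing more can be done
```

All three buttons were pressed in order (white power, blue extraction, green start) and the job was handed in at about 37 s of the 54 s allowed. The robot was clear of everything.

| Button | Depth below first contact | End force | Compared with 6.5 N for fully in |
|---|---|---|---|
| White power | about 11 mm | 12 N | above |
| Blue extraction | about 10.7 mm | 10 N | above |
| Green start | about 10.8 mm | 10 N | above |

- **Depth:** each reading fits the full 9 mm of travel plus about 2 mm of give in the soft cap.
- **Nothing disturbed:** comparing the top view before and after showed only a small brightness change on the lowered white cap. At that camera's resolution the pendant, dial, loose items and other buttons are unmoved.
- **Disagreed – fingertip height:** the fingertips first touched each button about 38 mm lower than the stated tool point implied, so I stopped each press on wrist force instead of height.
- **Disagreed – side camera:** it put the blue and green buttons about 10 mm off the top view in y. The close-up wrist view agreed with the top view to within about 2 mm, so I used that.
- **Failed at first – white button:** my depth limit stopped the first press partway, so I finished it with a second press before moving on.
- **Not measured:** I did not separately check that the green button sprang back out. It reads as released in the final view, but I had no direct reading of its travel.

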